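# Shut the row of lids on a screw box with one pass of a fingertip

### The job

Shut all six yellow lids of the screw box by running the shut fingertips gently along the row in one low pass, from the green end to the black end, so that the lids close one after another in that order and lie down flat. Keep the fingertips low over the row until the last lid is down; do not grasp or lift the box or shove it along the bench, and leave the tape measure, tin and pliers beside it alone.

Things in the scene. Friction and masses are not known exactly. Their poses are not given: they have to be found in the camera images.
- box: loose grey plastic screw box on the bench, 66 mm wide (its own x), 295 mm long (its own y), 44 mm high, 1.6 kg, a straight row of six compartments with yellow flip lids. Origin: centre of the underside; z up; +y runs along the row from the green end cap (at -y) to the black end cap (at +y). The end caps reach 147 mm from the origin and are 44 mm high.
- row_start (a point): point on the box: middle of the hinge line of lid 1 (the lid by the green end cap), at the height of the top face of the shut lids (44 mm above the bench)
- row_end (a point): point on the box: middle of the row's far end, by the black end cap, same height, 267.5 mm beyond row_start
- lid_1 (a joint): hinge angle (rad) of lid 1, counted from the green cap: 0 shut and level, grows as it opens; starts 0.7 to 1.15. Yellow plate 62 mm wide, 41 long, 2.5 thick. Hinge across the row at box y = -132.5 mm, 42.5 mm up, on the green-cap side: the open lid slopes up towards the black cap. Friction (0.01 N m) holds it at any angle; no spring.
- lid_2 (a joint): hinge angle (rad) of lid 2, counted from the green cap: 0 shut and level, grows as it opens; starts 0.7 to 1.15. Yellow plate 62 mm wide, 41 long, 2.5 thick. Hinge across the row at box y = -87.5 mm, 42.5 mm up, on the green-cap side: the open lid slopes up towards the black cap. Friction (0.01 N m) holds it at any angle; no spring.
- lid_3 (a joint): hinge angle (rad) of lid 3, counted from the green cap: 0 shut and level, grows as it opens; starts 0.7 to 1.15. Yellow plate 62 mm wide, 41 long, 2.5 thick. Hinge across the row at box y = -42.5 mm, 42.5 mm up, on the green-cap side: the open lid slopes up towards the black cap. Friction (0.01 N m) holds it at any angle; no spring.
- lid_4 (a joint): hinge angle (rad) of lid 4, counted from the green cap: 0 shut and level, grows as it opens; starts 0.7 to 1.15. Yellow plate 62 mm wide, 41 long, 2.5 thick. Hinge across the row at box y = 2.5 mm, 42.5 mm up, on the green-cap side: the open lid slopes up towards the black cap. Friction (0.01 N m) holds it at any angle; no spring.
- lid_5 (a joint): hinge angle (rad) of lid 5, counted from the green cap: 0 shut and level, grows as it opens; starts 0.7 to 1.15. Yellow plate 62 mm wide, 41 long, 2.5 thick. Hinge across the row at box y = 47.5 mm, 42.5 mm up, on the green-cap side: the open lid slopes up towards the black cap. Friction (0.01 N m) holds it at any angle; no spring.
- lid_6 (a joint): hinge angle (rad) of lid 6, counted from the green cap: 0 shut and level, grows as it opens; starts 0.7 to 1.15. Yellow plate 62 mm wide, 41 long, 2.5 thick. Hinge across the row at box y = 92.5 mm, 42.5 mm up, on the green-cap side: the open lid slopes up towards the black cap. Friction (0.01 N m) holds it at any angle; no spring.
- tape_measure: bystander: yellow and black tape measure, 37x94x69 mm, origin centre of the underside; beside the box, leave alone
- nail_tin: bystander: open bare metal tin, 90 mm across, 82 mm high, origin centre of the underside; beside the box, leave alone
- pliers: bystander: red-handled pliers, 71x204x14 mm, lying beside the box, origin centre of the underside; leave alone

How it is judged:
By the outcome, as a careful person would: the job done as asked, in the order asked, and still so for the second after the job is handed in, with the robot touching nothing.
It also fails if it takes over 48 s, if anything falls off the work surface, if the arm or the gripper's body presses on something with over 40 N, if the wrist force passes 120 N, or if a joint passes its speed limit or range.

### The arm

A 6-joint arm with a two-finger parallel gripper is mounted at the origin on a cart in front of the work surface, level with it; the furniture and walls round the work are solid. World frame = base frame: x ahead of the robot, y to its left, z up, the work surface at z = 0. Lengths are in m, angles in rad, forces in N, time in s.
With the tool pointing down it reaches from about 0.275 to 0.875 m from the base axis. Payload 12.5 kg.
Tool frame: the origin (TCP) lies midway between the tips of the shut fingers; the grasp point (between the pads) lies 19 mm behind it; z points along the fingers, y is the line along which they close (so a half turn about z gives the same grasp; the last joint's range is limited). The gripper opens to 85 mm and grips with 20 to 120 N. Pads are 22 mm wide; open, the fingers measure 114 mm over their backs; the gripper's body (76 mm by 85 mm) begins 54 mm behind the grasp point. The pads swing forward as they close: fully open they stand 13 mm farther back than shut.
Start: joints at [-0.085, 0.351, 1.652, -0, 1.139, -0.085], TCP at [0.55, 0, 0.231] pointing down, gripper open.
Joint ranges: [-2.75, 2.75], [-0.79, 2.1], [0.01, 2.65], [-1.57, 4.71], [0.07, 3.14], [-2.87, 2.87]. Speed limits (rad/s): [2.22, 2.22, 2.79, 3.14, 3.14, 3.14].

### API

Orientations are given as a unit quaternion [w, x, y, z].
In Python, from bench import env gives the robot as it stands.
- The arm moves only by the shell command python3 -m pendant 'ROWS' [FORCE]. ROWS is JSON, a list of rows, each an object with "dp": the shift along the tool's x, y, z in mm, a list of three; "yaw": the turn about the tool's z in degrees; "fingers": the finger opening in mm, from 0 to 85.4. In form: [{"dp": [tx, ty, tz], "yaw": yaw, "fingers": fingers}, ...]. A call has 1 to 10 rows; each row shifts and turns the commanded pose from where the row before left it, along the tool's axes as they then stand; what a row does not reach is not made up. A row lasts 1/8 s, in which the tool goes at most 62.5 mm and 10.7 degrees, less where a joint would pass 70% of its speed; a pose out of reach is approached as far as the arm can. A call with a gripper value outside its range is refused whole. The fingers move at their own pace and stop on an object; FORCE is the grip in N (left out, the last holds). Time passes only in rows, so rows that do not move let the fingers close. It gives the time, the measured TCP pose, the force, the opening and the grip force at its end, in the units of the state.
- env.get_obs(): the state, without advancing time (a new reading comes with each control period).
- env.grab_frame(name): name is "scene" or "side" or "wrist"; returns the picture (480x640x3 uint8, red, green, blue); there is no depth.
- env.camera_model(name): a dict with "vfov" (degrees; the focal length in pixels is half the picture's height over the tangent of half this angle, whatever the lens; pixels are square), "cx", "cy" (the principal point, pixels), "R" (3x3) and "t" (3): a world point X has camera coordinates R X + t. Camera axes: x right, y down, z forward; pixel columns grow to the right and rows downward; lengths in m; the calibration is good to about 2 mm. A picture is of the moment at which its call begins: read the wrist's pose just before it. camera_model takes no time and is no camera call; for the wrist camera it gives the pose at the moment of the call.
- env.sign_off(): hands the job in; it is judged then, once.
The state is a dict: "time": time; "joints": joint angles; "qd": joint speeds; "tau": joint torques, N m; "position": TCP position; "tcp_rot": TCP orientation; "wrist_force": force on the tool from outside, world axes, zero at the start; "ft_torque": the same for the moment, N m; "grip_width": finger opening in m; "grasp_force": force on a finger pad.
Only numpy, scipy, OpenCV 4.12 (cv2) and the standard library are available. Lean on these libraries where they do the work, as an engineer would, in place of code of your own. Each camera call takes 0.05 s, during which the arm holds its last target. There are 200 camera calls.

## Working session

There is one attempt and no reset: what is moved stays moved. The work goes in short steps, Python scripts to look and compute and a shell command to move; the robot and the scene stay as the last step left them, time stands still between calls to the robot, and variables do not carry over. Pictures are saved under pics/ and viewed, at most 10 in all, crops included, and the job is handed in when it is done.

```bash
mkdir -p pics; python3 - <<'E'
from bench import env
import cv2
o=env.get_obs();print(o['position'],o['tcp_rot'],o['time'])
for n in ('scene','side','wrist'):
    cv2.imwrite(f'pics/{n}0.png',env.grab_frame(n)[:,:,::-1]); m=env.camera_model(n); print(n,m)
E
```

```text
[5.49667425e-01 3.67901716e-05 2.30751410e-01] [-4.48785332e-04  7.07108416e-01  7.07104900e-01 -3.84902535e-04] 0.0
scene {'vfov': 51.348795270668376, 'cx': 311.6282618019619, 'cy': 243.91539892866894, 'R': array([[ 0.55444334, -0.83213843,  0.01175609],
       [-0.59292074, -0.40488935, -0.69606725],
       [ 0.58398422,  0.37895942, -0.71788034]]), 't': array([-0.28507025,  0.38622166,  0.59268088])}
side {'vfov': 42.574290519799064, 'cx': 324.34810710328975, 'cy': 229.17087761555288, 'R': array([[ 0.96271345, -0.27013109,  0.01456045],
       [-0.14055113, -0.54544425, -0.82627837],
       [ 0.23114539,  0.79342282, -0.56307374]]), 't': array([-0.49747866,  0.14093201,  0.75033489])}
wrist {'vfov': 69.87931794321571, 'cx': 320.60304729983903, 'cy': 242.05088451635794, 'R': array([[ 9.99998630e-01,  1.95156845e-04, -1.64350685e-03],
       [ 6.66859714e-04, -9.56359609e-01,  2.92191466e-01],
       [-1.51476041e-03, -2.92192162e-01, -9.56358430e-01]]), 't': array([-0.55055951, -0.03658779,  0.38038112])}
```

View pics/scene0.png

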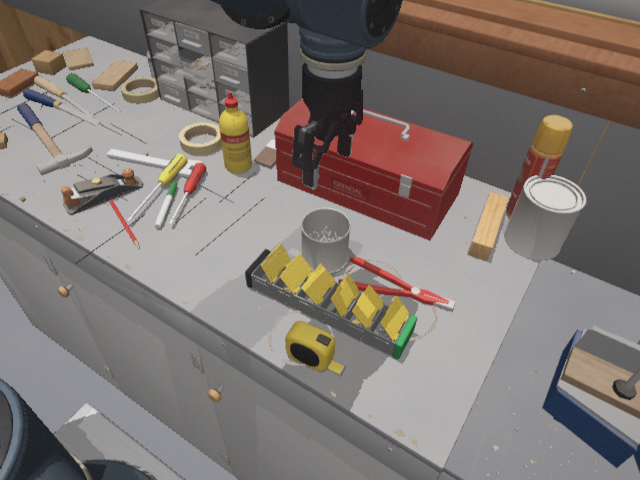

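View pics/side0.png

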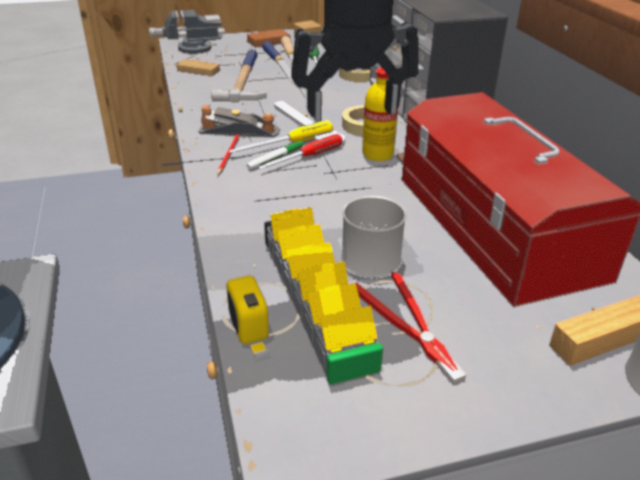

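View pics/wrist0.png

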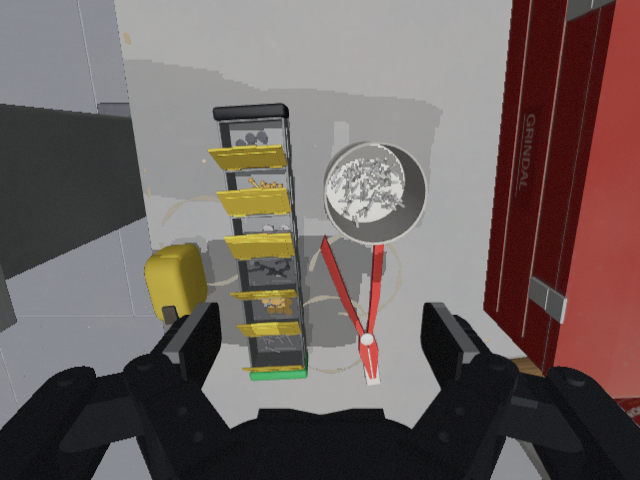

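The scene shows the row running from the green cap (scene ≈405,336; wrist ≈278,375) to the black cap (scene ≈257,270; wrist ≈251,112). The tape measure is on the left, and the tin and pliers are on the right. Next I'll measure the caps.

```bash
cat > h.py <<'E'
import numpy as np,cv2
def ray(m,u,v,z):
    f=240/np.tan(np.radians(m['vfov'])/2)
    d=m['R'].T@np.array([(u-m['cx'])/f,(v-m['cy'])/f,1]); c=-m['R'].T@m['t']
    return c+d*(z-c[2])/d[2]
def proj(m,X):
    f=240/np.tan(np.radians(m['vfov'])/2); p=m['R']@np.array(X)+m['t']
    return np.array([m['cx']+f*p[0]/p[2],m['cy']+f*p[1]/p[2]])
E
python3 - <<'E'
from bench import env
from h import *
roi={'scene':(230,230,200,140),'side':(250,190,150,200),'wrist':(195,90,130,300)}
for n in roi:
    im=cv2.imread(f'pics/{n}0.png');m=env.camera_model(n);x,y,w,h=roi[n]
    hsv=cv2.cvtColor(im,cv2.COLOR_BGR2HSV);k=np.zeros((480,640),np.uint8);k[y:y+h,x:x+w]=255
    g=cv2.inRange(hsv,(45,120,40),(85,255,255))&k
    c=max(cv2.findContours(g,0,2)[0],key=cv2.contourArea)
    a=cv2.approxPolyDP(c,2.5,True)[:,0]
    print(n,'green',[(*map(int,p),*np.round(ray(m,*p,.044)[:2],4)) for p in a])
im=cv2.imread('pics/wrist0.png');m=env.camera_model('wrist')
k=np.zeros((480,640),np.uint8);k[98:123,205:296]=255
b=cv2.inRange(cv2.cvtColor(im,cv2.COLOR_BGR2GRAY),0,50)&k
c=max(cv2.findContours(b,0,2)[0],key=cv2.contourArea)
print('black',[(*map(int,p),*np.round(ray(m,*p,.044)[:2],4)) for p in cv2.approxPolyDP(c,2.5,True)[:,0]])
crop=lambda f,x,y,w,h,s:cv2.resize(cv2.imread(f)[y:y+h,x:x+w],None,fx=s,fy=s,interpolation=2)
A=crop('pics/wrist0.png',190,90,140,300,2);B=crop('pics/side0.png',250,200,140,190,3)
o=np.zeros((600,700,3),np.uint8);o[:600,:280]=A;o[:570,280:700]=B;cv2.imwrite('pics/c1.png',o)
E
```

```text
scene green [(412, 315, np.float64(0.5312), np.float64(-0.1819)), (395, 344, np.float64(0.4671), np.float64(-0.1841)), (393, 356, np.float64(0.4465), np.float64(-0.1912)), (397, 358, np.float64(0.4468), np.float64(-0.1978)), (413, 329, np.float64(0.5076), np.float64(-0.195)), (416, 317, np.float64(0.5313), np.float64(-0.1889))]
side green [(381, 345, np.float64(0.5307), np.float64(-0.1864)), (373, 343, np.float64(0.5229), np.float64(-0.1811)), (328, 355, np.float64(0.4681), np.float64(-0.1859)), (329, 382, np.float64(0.4584), np.float64(-0.2238)), (378, 371, np.float64(0.514), np.float64(-0.2226))]
wrist green [(307, 353, np.float64(0.5355), np.float64(-0.1536)), (303, 370, np.float64(0.5307), np.float64(-0.1759)), (251, 372, np.float64(0.4717), np.float64(-0.1787)), (251, 379, np.float64(0.4711), np.float64(-0.1881)), (304, 377, np.float64(0.5317), np.float64(-0.1853))]
black [(288, 110, np.float64(0.5213), np.float64(0.0995)), (283, 104, np.float64(0.517), np.float64(0.1045)), (214, 108, np.float64(0.455), np.float64(0.1012)), (282, 104, np.float64(0.5161), np.float64(0.1045)), (283, 113, np.float64(0.5168), np.float64(0.097)), (280, 115, np.float64(0.514), np.float64(0.0953)), (230, 116, np.float64(0.4689), np.float64(0.0945)), (216, 115, np.float64(0.4563), np.float64(0.0953)), (213, 111, np.float64(0.4539), np.float64(0.0987)), (217, 120, np.float64(0.4568), np.float64(0.091)), (283, 116, np.float64(0.5167), np.float64(0.0945)), (286, 122, np.float64(0.5192), np.float64(0.0893))]
```

View pics/c1.png

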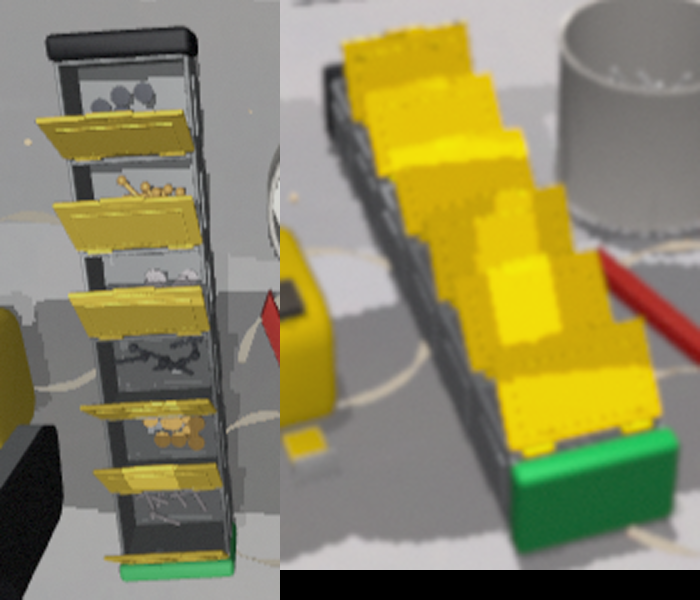

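Box centre ≈ (0.494, -0.042) and the row is turned 2.8° CCW from +y. Cap-to-cap length comes out at 0.290 against 0.295 given, which fits. I'll go above the green end with the fingers shut.

```bash
python3 -m pendant '[{"dp":[-40,-9,0],"yaw":0,"fingers":0},{"dp":[-45,-9,0],"yaw":0,"fingers":0},{"dp":[-45,-9,0],"yaw":0,"fingers":0},{"dp":[-45,-10,0],"yaw":0,"fingers":0},{"dp":[-47,-10,0],"yaw":-2.8,"fingers":0},{"dp":[0,0,40],"yaw":0,"fingers":0},{"dp":[0,0,40],"yaw":0,"fingers":0},{"dp":[0,0,0],"yaw":0,"fingers":0},{"dp":[0,0,0],"yaw":0,"fingers":0}]' 20
python3 - <<'E'
from bench import env
from h import *
im=env.grab_frame('wrist');m=env.camera_model('wrist');o=env.get_obs()
cv2.imwrite('pics/w1.png',im[:,:,::-1]);s=env.grab_frame('side');cv2.imwrite('pics/s1.png',s[:,:,::-1])
print(o['position'],o['tcp_rot'],o['grip_width'],o['wrist_force'])
b=np.array([.494,-.042]);u=np.array([-.0488,.9988]);v=np.array([.9988,.0488])
for yy in(-.147,.147):
  for xx in(-.033,.033): print(yy,xx,proj(m,[*(b+u*yy+v*xx),.044]).round(0))
E
```

```text
time: 1.27
position: [0.5036, -0.2222, 0.1527]
tcp_rot: [0.001, 0.69, 0.724, 0.0]
wrist_force: [0.7, -0.3, 0.2]
grip_width: 0.0002
grasp_force: 0.0
[ 0.50382761 -0.22228336  0.15299563] [1.15129684e-03 6.89533793e-01 7.24252530e-01 3.08602870e-04] -9.274630181802032e-05 [-0.59900368  0.52733063  0.33546371]
-0.147 -0.033 [273. 197.]
-0.147 0.033 [362. 197.]
0.147 -0.033 [ 248. -405.]
0.147 0.033 [ 384. -404.]
```

View pics/w1.png

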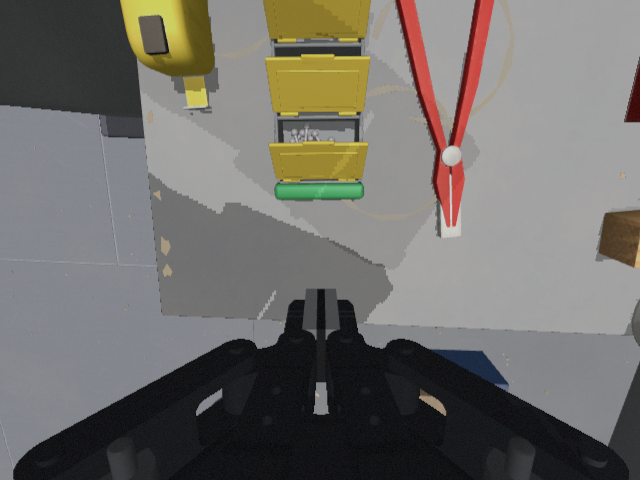

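View pics/s1.png

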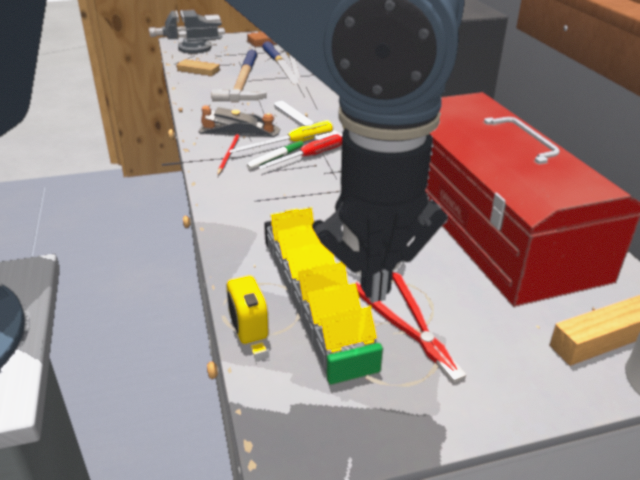

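The wrist view shows the green cap at (275–364, 182–200). I predicted 273–362, and the row is vertical in the picture, so I'm aligned. Next I'll descend clear of the cap.

```bash
python3 -m pendant '[{"dp":[0,0,40],"yaw":0,"fingers":0},{"dp":[0,0,40],"yaw":0,"fingers":0},{"dp":[0,0,20],"yaw":0,"fingers":0},{"dp":[0,0,6],"yaw":0,"fingers":0},{"dp":[0,0,0],"yaw":0,"fingers":0},{"dp":[0,0,0],"yaw":0,"fingers":0},{"dp":[0,0,0],"yaw":0,"fingers":0}]'; python3 -c "
from bench import env;o=env.get_obs();print(o['position'],o['wrist_force'])"
```

```text
time: 2.25
position: [0.5034, -0.2222, 0.0461]
tcp_rot: [0.001, 0.69, 0.724, 0.0]
wrist_force: [0.2, -0.6, 0.9]
grip_width: -0.0001
grasp_force: 0.0
[ 0.50338505 -0.22217941  0.04612877] [ 0.20831394 -0.56588954  0.92374944]
```

```bash
python3 -m pendant '[{"dp":[6,0,1],"yaw":0,"fingers":0},{"dp":[8,0,0],"yaw":0,"fingers":0},{"dp":[8,0,0],"yaw":0,"fingers":0},{"dp":[8,0,0],"yaw":0,"fingers":0},{"dp":[8,0,0],"yaw":0,"fingers":0},{"dp":[8,0,0],"yaw":0,"fingers":0},{"dp":[8,0,0],"yaw":0,"fingers":0},{"dp":[8,0,0],"yaw":0,"fingers":0},{"dp":[8,0,0],"yaw":0,"fingers":0},{"dp":[0,0,0],"yaw":0,"fingers":0}]'
python3 - <<'E'
from bench import env
from h import *
cv2.imwrite('pics/s2.png',cv2.resize(env.grab_frame('side')[180:400,220:500,::-1],None,fx=2,fy=2))
E
```

```text
time: 3.5
position: [0.4995, -0.1514, 0.0443]
tcp_rot: [-0.0, 0.689, 0.724, 0.0]
wrist_force: [1.2, 0.9, 2.3]
grip_width: -0.0001
grasp_force: 0.6
```

View pics/s2.png

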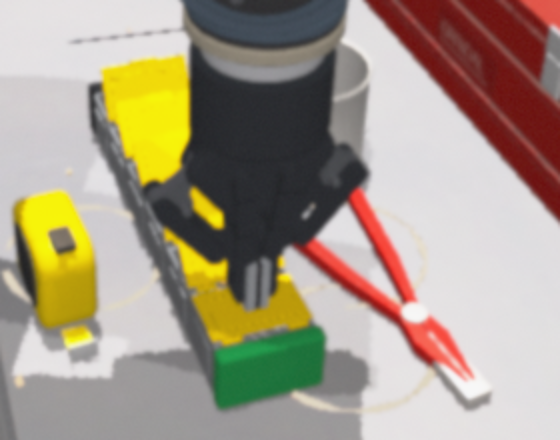

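Lid 1 is lying down under the tips and the box hasn't moved, with only about 2 N on the wrist. Continuing.

```bash
python3 -m pendant '[{"dp":[8,0,-0.5],"yaw":0,"fingers":0},{"dp":[9,0,0],"yaw":0,"fingers":0},{"dp":[9,0,0],"yaw":0,"fingers":0},{"dp":[9,0,0],"yaw":0,"fingers":0},{"dp":[9,0,0],"yaw":0,"fingers":0},{"dp":[9,0,0],"yaw":0,"fingers":0},{"dp":[9,0,0],"yaw":0,"fingers":0},{"dp":[9,0,0],"yaw":0,"fingers":0},{"dp":[9,0,0],"yaw":0,"fingers":0},{"dp":[5,0,0],"yaw":0,"fingers":0}]'
python3 - <<'E'
from bench import env
from h import *
a=env.grab_frame('side')[180:400,220:500,::-1];b=env.grab_frame('scene')[200:420,220:500,::-1]
o=np.zeros((600,800,3),np.uint8);p=cv2.resize(np.vstack([a,b]),(382,600));
cv2.imwrite('pics/s3.png',np.hstack([cv2.resize(a,(400,314)),cv2.resize(b,(400,314))]))
E
```

```text
time: 4.8
position: [0.4953, -0.0665, 0.0448]
tcp_rot: [-0.0, 0.689, 0.724, -0.0]
wrist_force: [0.0, -0.3, 1.3]
grip_width: 0.0001
grasp_force: 0.1
```

View pics/s3.png

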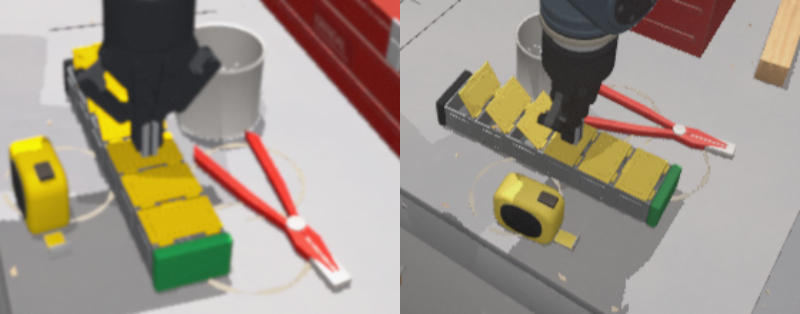

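Lids 1 to 3 are flat and the box is still in place. Before going on past the tin I'll check the knuckle clearance.

```bash
python3 - <<'E'
from bench import env
from h import *
m=env.camera_model('side')
for px in((222,62),(208,88),(185,110),(165,125)):
    u,v=220+px[0]*.7,180+px[1]*.7
    f=240/np.tan(np.radians(m['vfov'])/2);d=m['R'].T@np.array([(u-m['cx'])/f,(v-m['cy'])/f,1]);c=-m['R'].T@m['t']
    print(px,(c+d*(-.0665-c[1])/d[1]).round(3))
im=cv2.imread('pics/side0.png')
print('tin rim L/R/floor side',[ray(m,u,v,z).round(3) for u,v,z in((343,212,.082),(405,212,.082),(374,275,0))])
E
```

```text
(222, 62) [ 0.561 -0.066  0.128]
(208, 88) [ 0.55  -0.066  0.102]
(185, 110) [ 0.53  -0.066  0.082]
(165, 125) [ 0.512 -0.066  0.069]
tin rim L/R/floor side [array([0.553, 0.036, 0.082]), array([0.637, 0.014, 0.082]), array([ 0.587, -0.012,  0.   ])]
```

At rim height the knuckles clear the tin by about 20 mm. Continuing.

```bash
python3 -m pendant '[{"dp":[8,0,0],"yaw":0,"fingers":0},{"dp":[9,0,0],"yaw":0,"fingers":0},{"dp":[9,0,0],"yaw":0,"fingers":0},{"dp":[9,0,0],"yaw":0,"fingers":0},{"dp":[9,0,0],"yaw":0,"fingers":0},{"dp":[9,0,0],"yaw":0,"fingers":0},{"dp":[9,0,0],"yaw":0,"fingers":0},{"dp":[9,0,0],"yaw":0,"fingers":0},{"dp":[9,0,0],"yaw":0,"fingers":0},{"dp":[9,0,0],"yaw":0,"fingers":0}]'; python3 -m pendant '[{"dp":[9,0,0],"yaw":0,"fingers":0},{"dp":[9,0,0],"yaw":0,"fingers":0},{"dp":[9,0,0],"yaw":0,"fingers":0},{"dp":[9,0,0],"yaw":0,"fingers":0},{"dp":[9,0,0],"yaw":0,"fingers":0},{"dp":[9,0,0],"yaw":0,"fingers":0},{"dp":[9,0,0],"yaw":0,"fingers":0},{"dp":[9,0,0],"yaw":0,"fingers":0},{"dp":[5,0,0],"yaw":0,"fingers":0},{"dp":[0,0,0],"yaw":0,"fingers":0}]'
python3 - <<'E'
from bench import env
from h import *
a=env.grab_frame('side')[180:400,220:500,::-1];b=env.grab_frame('scene')[200:420,220:500,::-1]
cv2.imwrite('pics/s4.png',np.hstack([cv2.resize(a,(400,314)),cv2.resize(b,(400,314))]))
E
```

```text
time: 6.15
position: [0.491, 0.0224, 0.0447]
tcp_rot: [-0.0, 0.69, 0.724, -0.0]
wrist_force: [-0.4, 0.4, -0.4]
grip_width: -0.0002
grasp_force: 0.1
time: 7.4
position: [0.4873, 0.0989, 0.0448]
tcp_rot: [0.0, 0.689, 0.724, 0.0]
wrist_force: [-0.2, -0.1, -0.4]
grip_width: -0.0003
grasp_force: 0.0
```

View pics/s4.png

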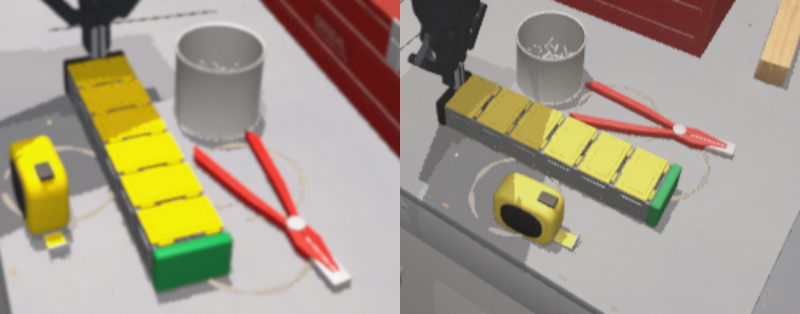

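All six lids are flat, and the box and bystanders are where they were. Lifting clear, then one last look.

```bash
python3 -m pendant '[{"dp":[0,0,-10],"yaw":0,"fingers":0},{"dp":[0,0,-30],"yaw":0,"fingers":0},{"dp":[0,0,-40],"yaw":0,"fingers":0},{"dp":[0,0,-40],"yaw":0,"fingers":0},{"dp":[0,0,0],"yaw":0,"fingers":0},{"dp":[0,0,0],"yaw":0,"fingers":0}]'
python3 - <<'E'
from bench import env
from h import *
a=env.grab_frame('side')[180:400,220:500,::-1];b=env.grab_frame('scene')[200:420,220:500,::-1]
cv2.imwrite('pics/s5.png',np.hstack([cv2.resize(a,(400,314)),cv2.resize(b,(400,314))]))
E
```

```text
time: 8.25
position: [0.487, 0.0985, 0.1646]
tcp_rot: [-0.0, 0.69, 0.724, -0.0]
wrist_force: [-0.2, -0.2, -0.1]
grip_width: -0.0001
grasp_force: 0.0
```

View pics/s5.png

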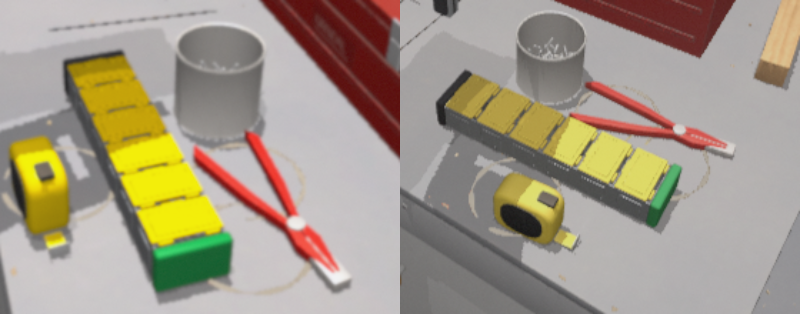

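The last view shows all six lids flat, nothing else moved, and the arm clear of everything.

```bash
python3 -c "
from bench import env;print(env.sign_off())"
```

```text
the job is handed in; nothing more can be done
None
```

I shut all six lids in one low pass from the green end to the black end and handed the job in; in the last pictures they lie flat and the box, tape measure, tin and pliers look unmoved.

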